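Empty the sample-tube carrier and rock it out of its dock

ROBOT

A 6-joint arm with a two-finger parallel gripper is mounted at the origin on the work surface. World frame = base frame: x ahead of the robot, y to its left, z up, the work surface at z = 0. Lengths are in mm, angles in rad, forces in N, time in s.
With the tool pointing down it reaches from about 275 to 775 mm from the base axis. Payload 14.6 kg.
Tool frame: the origin (TCP) lies on the centre line of the jaws, within the pads' length; the fingertips stand 19 mm ahead of it and the grasp point (between the pads) is the TCP; z points along the fingers, y is the direction in which the jaws open and shut (so a half turn about z gives the same grasp; the last joint's range is limited). The gripper opens to 85 mm and grips with 20 to 120 N. Pads are 22 mm wide; open, the fingers measure 114 mm over their backs; the gripper's body (76 mm by 85 mm) begins 54 mm behind the grasp point. The pads swing forward as they close: fully open they stand 13 mm farther back than shut.
Start: joints at [1.174, 0.263, -0.048, 1.259, 0, 1.415], TCP at [125.716, 509.729, 250.278] pointing down, gripper open.
Joint ranges: [-2.65, 2.65], [-0.89, 1.7], [-1.18, 1.37], [-2.13, 2.11], [-1.35, 1.29], [-3.14, 3.14]. Speed limits (rad/s): [1.89, 1.89, 2.57, 2.79, 3.14, 3.14].

INTERFACE

Orientations are given as [roll, pitch, yaw] about the fixed x, y, z axes, in that order (R = Rz(yaw) Ry(pitch) Rx(roll)).
In Python, from workcell import manip gives the robot as it stands.
- The arm moves only by the tool move_arm, never from a script. Its argument "motion" is text: rows parted by semicolons, each of 7 numbers parted by spaces: the shift along the tool's x, y, z in m, then the turn, a rotation vector about the tool's x, y, z in rad, then the finger opening in m, from 0 to 0.0854. In form: x y z rx ry rz claw; .... A call has 1 to 20 rows; each row is the pose to reach, as a shift and turn from the pose commanded when the call began, along the tool's axes at that moment; what a row does not reach only later rows make up. A row lasts 1/8 s, in which the tool goes at most 62.5 mm and 10.7 degrees, less where a joint would pass 70% of its speed; a pose out of reach is approached as far as the arm can. A call with a gripper value outside its range is refused whole. The fingers move at their own pace and stop on an object; "force" is the grip in N (left out, the last holds). Time passes only in rows, so rows that repeat a pose let the fingers close. It gives the time, the measured TCP pose, the force and the opening at its end, in the units of the state.
- manip.read_state(): the state, without advancing time (a new reading comes with each control period).
- manip.get_image(name): name is "scene" or "top"; returns a dict with "pixels" (480x640x3 uint8, red, green, blue), "mtx" (3x3 intrinsics, pixels), "k1" (the pictures are not rectified: a ray, as slopes to the right and down, at radius r is drawn at 1 + k1 r^2 times it, then the intrinsics apply), "R" (3x3) and "t" (3): a world point X has camera coordinates R X + t. Camera axes: x right, y down, z forward; pixel columns grow to the right and rows downward; lengths in mm; the calibration is good to about 2 mm. A picture is of the moment at which its call begins. There is no depth.
- manip.sign_off(): hands the job in, once; it reports no verdict.
The state is a dict: "clock": time; "q": joint angles; "joint_velocities": joint speeds; "joint_torque": joint torques, N m; "position": TCP position; "tool_rot": TCP orientation; "ft_force": force on the tool from outside, world axes, zero at the start; "wrist_torque": the same for the moment, N m; "finger_gap": finger opening in mm.
Only numpy, scipy, OpenCV 4.12 (cv2) and the standard library are available. Lean on these libraries where they do the work, as an engineer would, in place of code of your own. Each camera call takes 0.05 s, during which the arm holds its last target.

TASK

Take the two sample tubes out of the carrier block and put each in the bin of its cap's colour. Then take the carrier block by its black grip and rock it side to side, never prying at the orange clips with the fingers, until it has pushed both clips back and comes free of the dock; finish while still holding it upright and still, just clear above the dock, no more than a few centimetres. Leave the juice bottle, the cup and the sanitiser where they stand.

Things in the scene. Friction and masses are not known exactly. Their poses are not given: they have to be found in the camera images.
- dock: Grey docking seat fixed to the table, 180 mm (x) by 124 mm (y), 57 mm high with its clips (59 at their ribs). Origin: centre of its underside. The block stands upright in its middle on a 6 mm floor, axes parallel to the dock's; guides 16 mm high keep its keel within 2 mm of the middle. Clip housings, 47 mm high, stand 27 mm and more to either side (y).
- clip_left_nose (a point): Middle of the inner edge of the orange clip on the dock's +y side; the clip is 100 mm long (x), 10 mm thick, underside 47 mm above the table. The edge starts 13.5 mm from the dock's middle, 0.5 mm off the block's stem, overlapping the block's shoulder by 3.5 mm: the block can lift only 5 mm before both clips catch it.
- clip_right_nose (a point): The same for the orange clip on the dock's -y side.
- clip_left (a joint): How far the +y clip is pushed back outwards, m: 0 at the start, at most 0.008. It slides stiffly (10 N), has no spring and stays where pushed. Leaning the block towards it about the keel's lower edge on that side pushes it: 0.125 rad gives about 4.5 mm, 0.135 rad 5.5 mm; keep below 0.17. With both clips back 5 mm or more the block lifts straight out.
- clip_right (a joint): The same for the clip on the dock's -y side: grows as it is pushed towards -y.
- block_grip (a point): Centre of the black grip on the carrier block: an upright bar 36 mm (x) by 20 mm (y) by 42 mm high, about 21 mm above and below this point; the white stem begins below it. 108 mm above the block's underside, 114 mm above the table when seated. Axes as the block's: x its length, y the way it rocks, z up.
- block_base (a point): Centre of the carrier block's underside. Block 140 mm long (x), 128 mm high, 0.25 to 0.45 kg: blue keel 20 mm wide (y) up to 20 mm, blue shoulders 34 mm wide to 36 mm, white stem 26 mm wide to 86 mm, then the black grip. Tube pockets, 16 mm square, 40 mm deep, open in the stem's top 50 mm either side of the middle along x. Seated: 6 mm above the table.
- tube_purple_centre (a point): Centre (half-way up) of the sample tube with the purple cap: 95 mm long, body 13 mm in diameter, cap 17 mm in diameter and 20 mm high on top (cap centre 37.5 mm above this point). It stands loosely upright in one of the block's two pockets; z is its axis, towards the cap. 18 g.
- tube_yellow_centre (a point): The same for the sample tube with the yellow cap, which stands in the other pocket.
- bin_purple: Purple open bin fixed to the table, 100 by 100 mm and 60 mm high, walls and floor 4 mm. Origin: centre of its underside.
- bin_yellow: Yellow open bin, the same.
- bin_green: Green open bin, the same; not needed.
- juice: Dark purple juice bottle, 48 mm in diameter, 170 mm high, standing loose; leave alone. Origin: centre of its underside.
- cup: White cup, 72 mm in diameter, 90 mm high, standing loose; leave alone. Origin: centre of its underside.
- sanitiser: White sanitiser bottle with blue cap, 56 mm in diameter, 150 mm high, standing loose; leave alone. Origin: centre of its underside.
Mind the look-alikes: they are no part of the job. Leave any turquoise look-alike of the part that bears tube_yellow_centre alone.

How it is judged (in metres and radians):
On the way, in this order (a step that is already met when the one before it is completed fails the run):
1. both tubes lie released in the bins of their colours, the block still seated (x of tube_purple_centre in the frame of bin_purple between -0.05 and 0.05 m and y of tube_purple_centre in the frame of bin_purple between -0.05 and 0.05 m and height (world z) of each of tube_purple_centre, tube_yellow_centre below 0.07 m and linear speed of each of tube_purple, tube_yellow below 0.05 m/s and contact force between the fingers and tube_purple below 0.05 N and x of tube_yellow_centre in the frame of bin_yellow between -0.05 and 0.05 m and y of tube_yellow_centre in the frame of bin_yellow between -0.05 and 0.05 m and contact force between the fingers and tube_yellow below 0.05 N and z of block_base in the frame of dock below 0.014 m), for 0.1 s.
2. the block has been rocked to one side and has pushed one clip back at least 3 mm (value of joint any of clip_left, clip_right above 0.003 m), for 0.05 s.
3. it has been rocked to the other side too: both clips are back at least 3 mm, the block still in the dock (value of joint each of clip_left, clip_right above 0.003 m and z of block_base in the frame of dock below 0.03 m), for 0.05 s.
At the end, for the whole second after the job is handed in: Tubes released in their bins; both clips back 3 mm or more; the fingers hold the block upright (0.2 rad) and still, within 40 mm of the dock's middle, its underside 61 to 120 mm above the table, touching nothing of the dock; bystanders within 30 mm of their places (x of tube_purple_centre in the frame of bin_purple between -0.05 and 0.05 m and y of tube_purple_centre in the frame of bin_purple between -0.05 and 0.05 m and height (world z) of each of tube_purple_centre, tube_yellow_centre below 0.07 m and linear speed of each of tube_purple, tube_yellow below 0.05 m/s and contact force between the fingers and tube_purple below 0.05 N and x of tube_yellow_centre in the frame of bin_yellow between -0.05 and 0.05 m and y of tube_yellow_centre in the frame of bin_yellow between -0.05 and 0.05 m and contact force between the fingers and tube_yellow below 0.05 N and value of joint each of clip_left, clip_right above 0.003 m and z of block_base in the frame of dock between 0.061 and 0.12 m and horizontal distance between block_base and dock below 0.04 m and angle between block_base's own z axis and vertical below 0.2 rad and contact force between the fingers and block above 2 N and contact force between block and dock below 0.05 N and linear speed of block below 0.03 m/s and distance of each of juice, cup, sanitiser from where it was at the start of the episode below 0.03 m); the arm keeps its last pose, push and grip.
It fails at once if the fingers pry at a clip (over 3 N) (contact force between the fingers and clip_left above 3 N or contact force between the fingers and clip_right above 3 N).
It fails at once if the juice bottle is shifted more than 30 mm or tipped (distance of juice from where it was at the start of the episode above 0.03 m or angle between juice's own z axis and vertical above 0.4 rad).
It fails at once if the cup is shifted more than 30 mm or tipped (distance of cup from where it was at the start of the episode above 0.03 m or angle between cup's own z axis and vertical above 0.4 rad).
It fails at once if the sanitiser bottle is shifted more than 30 mm or tipped (distance of sanitiser from where it was at the start of the episode above 0.03 m or angle between sanitiser's own z axis and vertical above 0.4 rad).
It also fails if it takes over 72 s, if anything falls off the work surface, if the arm or the gripper's body presses on something with over 40 N, if the wrist force passes 120 N, or if a joint passes its speed limit or range.

## Working session

There is one attempt and no reset: what is moved stays moved. The work goes in short steps, Python scripts to look and compute and a tool call to move; the robot and the scene stay as the last step left them, time stands still between calls to the robot, and variables do not carry over. Pictures are saved under pics/ and viewed, and the job is handed in when it is done.

Besides the shell and the picture viewer there is one more tool, called after "Call:" by a JSON object that holds its "name" and its "arguments", one argument or row to a line. move_arm: Moves the arm, as the interface text tells. Its arguments: {"type":"object","properties":{"motion":{"type":"string"},"force":{"type":"number"}},"required":["motion"]}

```bash
ls && mkdir -p pics && python3 - <<'E'
from workcell import manip
import cv2
print(manip.read_state())
for n in ("scene","top"):
    d=manip.get_image(n)
    cv2.imwrite(f"pics/{n}0.png",d["pixels"][:,:,::-1])
    print(n,d["mtx"],d["k1"],d["R"],d["t"])
E
```

```text
pics
{'clock': 0.0, 'q': array([ 1.17366796e+00,  2.63537338e-01, -4.89307248e-02,  1.25937922e+00,
        2.35595887e-05,  1.41550613e+00]), 'joint_velocities': array([ 0.00040954, -0.00050907,  0.00035266,  0.00125362,  0.00022385,
       -0.00060307]), 'joint_torque': array([ 1.95189041e-04, -6.37625813e+01,  3.84574413e+01,  1.36984902e-02,
       -2.87608473e-04, -7.67166597e-06]), 'position': array([125.63035276, 509.49813821, 249.81988618]), 'tool_rot': array([-3.14055799e+00, -1.85824444e-04,  2.89975437e+00]), 'ft_force': array([-0.45709546,  0.52856371,  0.10548411]), 'wrist_torque': array([-0.01499925, -0.04295607,  0.02620533]), 'finger_gap': 85.47367964703449}
scene [[505.69896056   0.         320.84947135]
 [  0.         505.69896056 234.55303558]
 [  0.           0.           1.        ]] -0.019377827933412757 [[-0.77029835  0.63715535 -0.02595216]
 [ 0.35330488  0.39254549 -0.84916647]
 [-0.53086356 -0.66328056 -0.52748724]] [ 416.51508947 -158.37159693 1408.72524197]
top [[505.68705804   0.         317.60428717]
 [  0.         505.68705804 237.8535701 ]
 [  0.           0.           1.        ]] -0.08823685725158872 [[ 5.90782774e-02 -9.98253148e-01 -6.40410923e-04]
 [-9.76438369e-01 -5.76538346e-02 -2.07952269e-01]
 [ 2.07552085e-01  1.29107836e-02 -9.78138765e-01]] [  68.60334625  614.99792639 1209.59044233]
```

View pics/scene0.png

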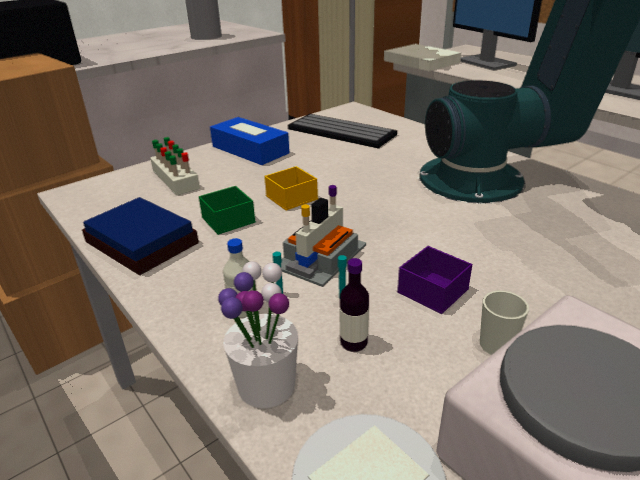

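View pics/top0.png

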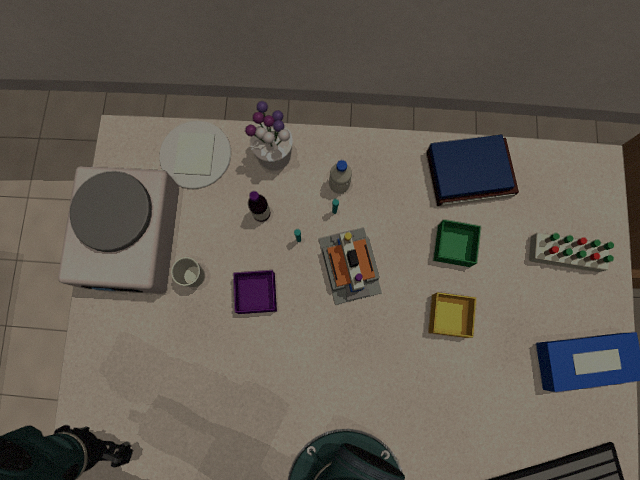

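The scene view shows the dock and block at about (322,240), the yellow bin at (291,188) and the purple bin at (435,278). The top view shows the dock at (350,266), with the yellow cap at about (347,238) and the purple cap at (359,278). I'll zoom in next.

```bash
cat > h.py <<'E'
import numpy as np, cv2
from workcell import manip
from scipy.optimize import least_squares
C={}
def cam(n):
    d=manip.get_image(n); C[n]=d; return d
def proj(d,X):
    X=np.atleast_2d(np.asarray(X,float)); c=X@np.array(d["R"]).T+d["t"]
    s=c[:,:2]/c[:,2:]; r2=(s**2).sum(1,keepdims=True); s=s*(1+d["k1"]*r2)
    K=np.array(d["mtx"]); return s@K[:2,:2].T+K[:2,2]
def ray(d,uv):
    K=np.array(d["mtx"]); 
    p=cv2.undistortPoints(np.array([[uv]],float),K,np.array([d["k1"],0,0,0,0.]))[0,0]
    # model is s*(1+k1 r^2), as OpenCV
    R=np.array(d["R"]); return -R.T@np.array(d["t"]), R.T@np.array([p[0],p[1],1.])
def onz(d,uv,z):
    o,v=ray(d,uv); return o+v*(z-o[2])/v[2]
def tri(ds,uvs):
    f=lambda X: np.concatenate([proj(d,X)[0]-u for d,u in zip(ds,uvs)])
    r=least_squares(f,[400,0,50]); return r.x,np.abs(r.fun).max()
def crop(d,x0,y0,w,h,s,fn):
    im=np.array(d["pixels"])[y0:y0+h,x0:x0+w,::-1]
    cv2.imwrite(fn,cv2.resize(im,None,fx=s,fy=s,interpolation=cv2.INTER_CUBIC))
E
python3 - <<'E'
from h import *
s=cam("scene");t=cam("top")
crop(t,300,215,100,100,6,"pics/t1.png")
crop(s,260,170,130,120,6,"pics/s1.png")
for n,uv in (("bp",(255,292)),("by",(453,316)),("bg",(457,243)),("dock",(350,266))): print(n,onz(t,uv,0 if n=="dock" else 30))
E
```

```text
bp [467.59571626 255.57120926  30.        ]
by [ 435.78240953 -248.40578463   30.        ]
bg [ 624.9465519  -257.59372959   30.        ]
dock [553.31267714  16.40640781   0.        ]
```

View pics/t1.png

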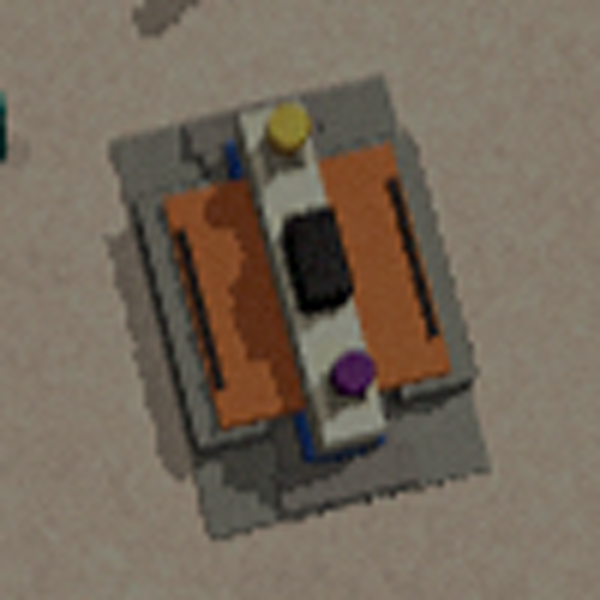

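View pics/s1.png

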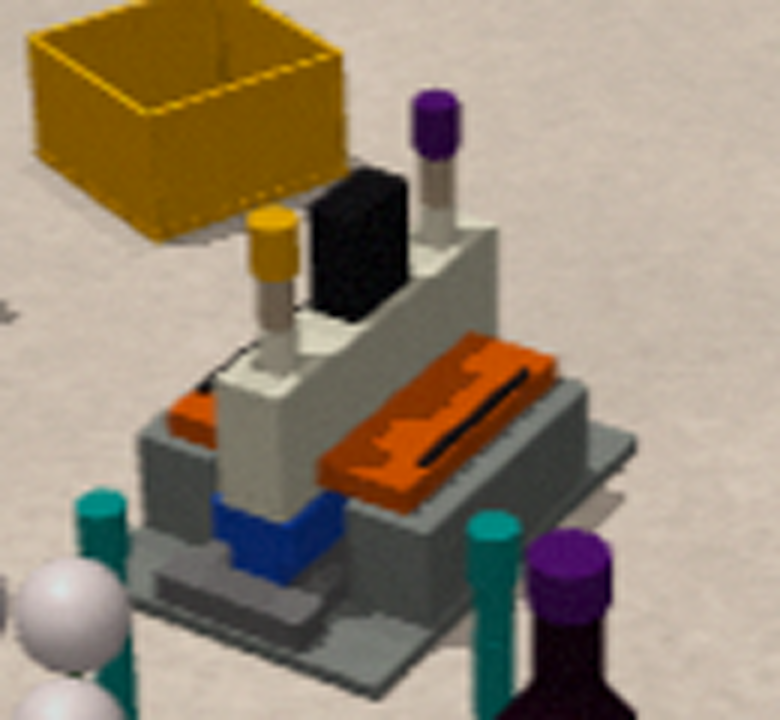

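```bash
python3 - <<'E'
from h import *
s=cam("scene");t=cam("top")
ft=lambda u,v:((u+.5)/6-.5+300,(v+.5)/6-.5+215)
fs=lambda u,v:((u+.5)/6-.5+260,(v+.5)/6-.5+170)
for n,a,b in (("yel top",(289,124),(273,216)),("pur top",(354,371),(437,100))):
    X,e=tri([t,s],[ft(*a),fs(*b)]); print(n,X,e, onz(t,ft(*a),147),onz(s,fs(*b),147))
# dock fit
D=[((90,62,6),(110,142)),((90,-62,6),(382,78)),((-90,-62,6),(490,470)),((-90,62,6),(212,540))]
D2=[((-90,62,0),(630,450)),((90,62,0),(377,698)),]
# orange outer corners z=57
O=[((50,None,57),)]
def T(p,P):
    c,s_=np.cos(p[2]),np.sin(p[2]); P=np.array(P,float); return np.array([p[0]+c*P[0]-s_*P[1],p[1]+s_*P[0]+c*P[1],P[2]])
# grip top corners
G=[((18,10,135),(283,222)),((18,-10,135),(330,206)),((-18,-10,135),(353,296)),((-18,10,135),(306,312))]
# stem top corners z=92
S=[((70,13,92),(238,115)),((-70,-13,92),(383,435)),((-70,13,92),(325,447))]
def f(p,sets): return np.concatenate([proj(t,T(p,P))[0]-ft(*u) for P,u in sets])
for nm,st in (("dock",D),("grip",G),("stem",S),("all",D+G+S)):
    r=least_squares(f,[560,15,0.2],args=(st,)); print(nm,r.x,np.round(r.fun,1))
p=r.x
for nm,P in (("grip",(18,10,135)),("g2",(-18,10,135)),("stem",(70,13,92)),("stem2",(70,-13,92)),("plate",(90,62,6)),("plate",(90,-62,6)),("dock",(-90,62,6))):
    u=proj(s,T(p,P))[0]; print(nm,(u-[260,170])*6)
E
```

```text
yel top [603.06846966  33.03929018 146.42318119] 0.037538404348651966 [602.85837164  33.13969435 147.        ] [603.74262401  33.82027859 147.        ]
pur top [507.02653482   3.31017602 145.31299943] 0.011563945093996608 [506.77088389   3.45434241 147.        ] [509.236667     5.87756031 147.        ]
dock [5.53832549e+02 1.86271273e+01 3.02871175e-01] [ 0.   0.   0.  -0.4  0.   0.1 -0.1  0.2]
grip [5.51962137e+02 1.86436075e+01 3.15221284e-01] [-0.3 -0.1  0.   0.5  0.3  0.  -0.1 -0.5]
stem [5.53437366e+02 1.86052535e+01 2.92924512e-01] [ 0.1  0.4  0.3 -0.4 -0.4  0.1]
all [5.52976322e+02 1.86801896e+01 3.00859312e-01] [ 0.   0.3  0.1 -0.  -0.   0.5 -0.2  0.5 -0.2 -0.6  0.2  0.1  0.2 -0.3
 -0.2 -0.9 -0.1  0.6  0.5 -0.3 -0.3  0.3]
grip [357.56125867 209.50132835]
g2 [415.20714103 166.16375935]
stem [282.07358752 391.8241545 ]
stem2 [217.81142316 370.68878142]
plate [380.0647176 679.0830015]
plate [ 83.90584115 567.53922004]
dock [641.87384849 427.8690122 ]
```

```bash
cat >> h.py <<'E'
from scipy.spatial.transform import Rotation as Ro
DOCK=np.array([553.3,18.6]); YAW=0.301
BX=np.array([np.cos(YAW),np.sin(YAW),0]); BY=np.array([-np.sin(YAW),np.cos(YAW),0])
RD=Ro.from_euler("xyz",[np.pi,0,np.pi+YAW])
def delta(xyz,R=RD):
    st=manip.read_state(); R0=Ro.from_euler("xyz",st["tool_rot"])
    print("sh",np.round(R0.inv().apply(np.array(xyz)-st["position"])/1000,4),"rot",np.round((R0.inv()*R).as_rotvec(),4))
E
python3 - <<'E'
from h import *
t=cam("top")
for uv in ((255,292),(453,316)): print(onz(t,uv,60))
delta((506.5,3.5,215))
crop(t,220,250,80,80,7,"pics/bp.png");crop(t,415,275,80,80,7,"pics/by.png")
E
```

```text
[464.73420897 251.6546556   60.        ]
[ 433.66589719 -240.5203488    60.        ]
sh [-0.4909 -0.4003  0.0352] rot [-2.000e-04 -1.000e-04 -5.428e-01]
```

View pics/bp.png

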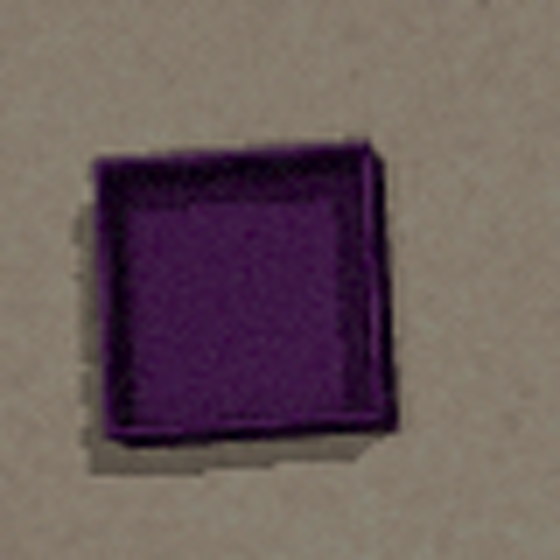

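View pics/by.png

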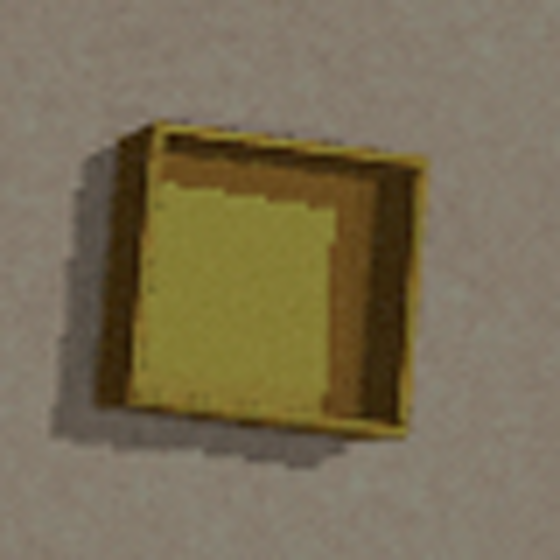

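The rim centres come out near (466,253) for the purple bin and (435,-244) for the yellow one. The tubes' measured heights (145–146 mm) agree with the expected 147 mm. I'll move to above the purple tube.

Call:
{"name": "move_arm", "arguments": {
  "motion": "-0.491 -0.4 0.035 0 0 -0.543 0.05;-0.491 -0.4 0.035 0 0 -0.543 0.05;-0.491 -0.4 0.035 0 0 -0.543 0.05;-0.491 -0.4 0.035 0 0 -0.543 0.05;-0.491 -0.4 0.035 0 0 -0.543 0.05;-0.491 -0.4 0.035 0 0 -0.543 0.05;-0.491 -0.4 0.035 0 0 -0.543 0.05;-0.491 -0.4 0.035 0 0 -0.543 0.05;-0.491 -0.4 0.035 0 0 -0.543 0.05;-0.491 -0.4 0.035 0 0 -0.543 0.05;-0.491 -0.4 0.035 0 0 -0.543 0.05;-0.491 -0.4 0.035 0 0 -0.543 0.05;-0.491 -0.4 0.035 0 0 -0.543 0.05;-0.491 -0.4 0.035 0 0 -0.543 0.05",
  "force": 30
}}

```text
clock: 2.1
position: [506.1, 4.7, 215.5]
tool_rot: [3.142, 0.0, -2.839]
ft_force: [-0.8, -0.3, 0.5]
finger_gap: 49.8
```

```bash
python3 - <<'E'
from h import *
s=cam("scene");t=cam("top")
crop(t,300,215,100,100,6,"pics/t2.png")
crop(s,260,150,130,120,6,"pics/s2.png")
delta((506.5,3.5,137)); st=manip.read_state();print(st['clock'],st['q'])
E
```

```text
sh [ 0.0002 -0.001   0.0786] rot [-0.0001  0.0004  0.0014]
2.2 [-1.52126743e-01  2.44560120e-01 -1.69835901e-01  1.15601983e+00
  3.05752606e-05 -4.54486710e-01]
```

View pics/s2.png

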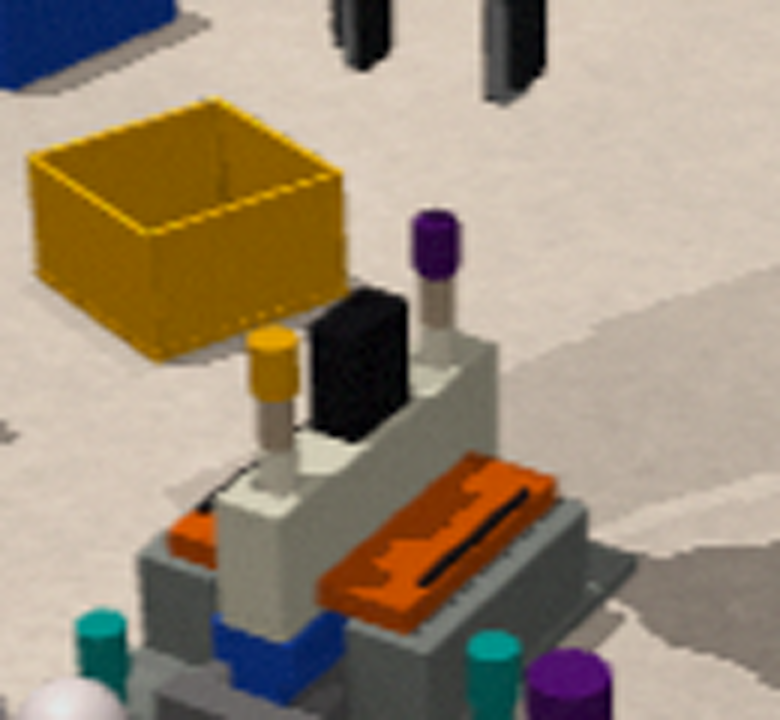

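The fingers stand over the purple cap, which is at (436,245) in this crop. I'll descend and close.

Call:
{"name": "move_arm", "arguments": {
  "motion": "0 -0.001 0.04 0 0 0.001 0.05;0 -0.001 0.078 0 0 0.001 0.05;0 -0.001 0.078 0 0 0.001 0.05;0 -0.001 0.078 0 0 0.001 0.005;0 -0.001 0.078 0 0 0.001 0.005;0 -0.001 0.078 0 0 0.001 0.005;0 -0.001 0.078 0 0 0.001 0.005;0 -0.001 0.078 0 0 0.001 0.005;0 -0.001 0.078 0 0 0.001 0.005",
  "force": 30
}}

```text
clock: 3.32
position: [507.9, 2.8, 138.8]
tool_rot: [-3.141, 0.003, -2.841]
ft_force: [0.1, 1.8, 7.5]
finger_gap: 15.7
```

```bash
python3 - <<'E'
from h import *
s=cam("scene")
crop(s,260,150,130,120,6,"pics/s3.png")
delta((506.5,3.5,245));delta((466,253,245));delta((466,253,97))
E
```

```text
sh [ 0.0008  0.0009 -0.1062] rot [-0.001   0.0027 -0.0007]
sh [-0.0343  0.2513 -0.1063] rot [-0.001   0.0027 -0.0007]
sh [-0.0339  0.2514  0.0417] rot [-0.001   0.0027 -0.0007]
```

View pics/s3.png

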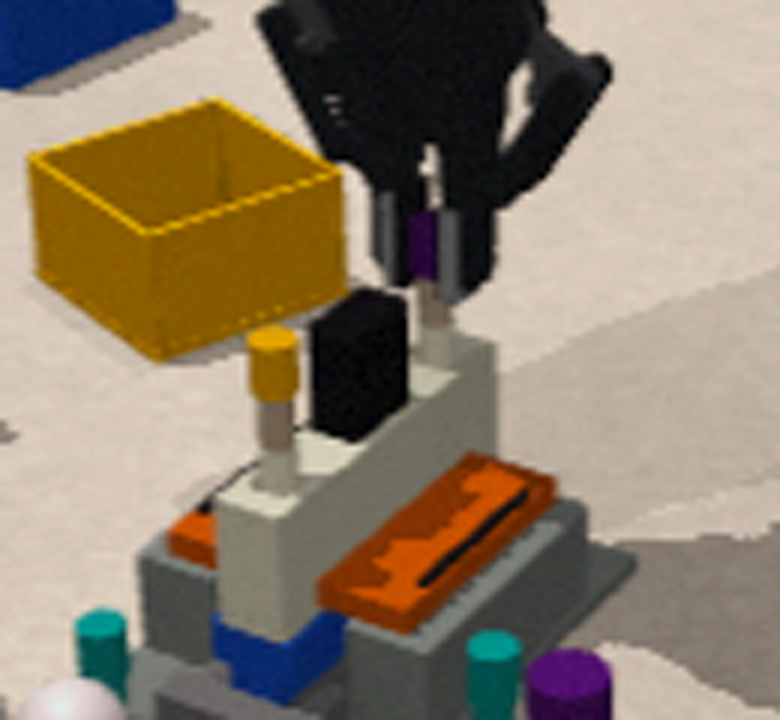

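The cap is held: the gap is 15.7 mm and the cap shows between the pads. Next I lift it and carry it to the purple bin.

Call:
{"name": "move_arm", "arguments": {
  "motion": "0 0 -0.05 0 0 0 0.005;0 0 -0.1 0 0 0 0.005;-0.01 0.06 -0.105 0 0 0 0.005;-0.02 0.12 -0.105 0 0 0 0.005;-0.028 0.18 -0.105 0 0 0 0.005;-0.034 0.235 -0.105 0 0 0 0.005;-0.034 0.251 -0.105 0 0 0 0.005;-0.034 0.251 -0.06 0 0 0 0.005;-0.034 0.251 -0.01 0 0 0 0.005;-0.034 0.251 0.025 0 0 0 0.005;-0.034 0.251 0.035 0 0 0 0.005;-0.034 0.251 0.035 0 0 0 0.005"
}}

```text
clock: 4.88
position: [465.6, 252.5, 103.0]
tool_rot: [-3.142, 0.0, -2.842]
ft_force: [0.1, 0.2, 0.3]
finger_gap: 16.0
```

```bash
python3 - <<'E'
from h import *
s=cam("scene")
crop(s,370,190,130,120,6,"pics/s4.png")
E
```

```text
(no output)
```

View pics/s4.png

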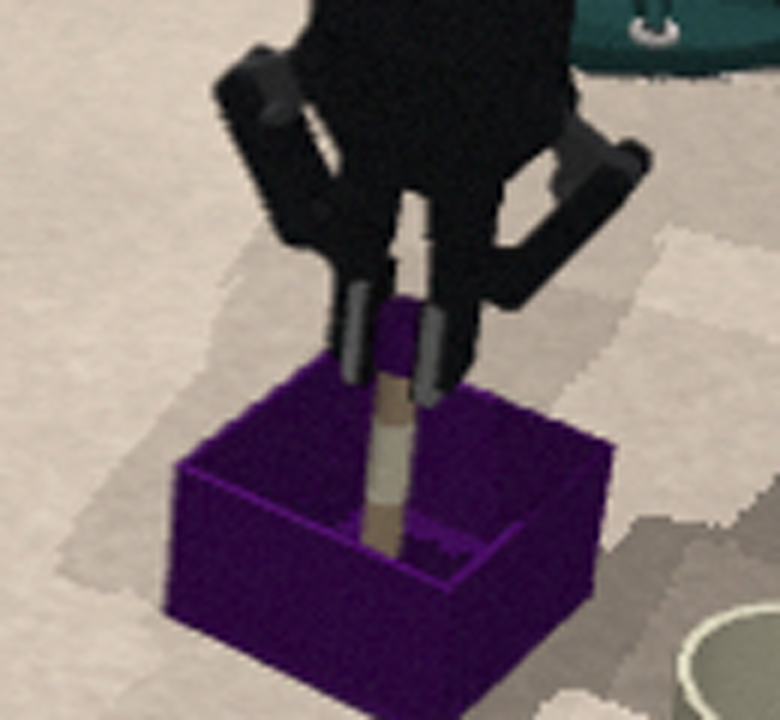

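The purple tube hangs inside the purple bin, with its tip at (382,550). I'll open the fingers, rise, and go on towards the yellow tube.

Call:
{"name": "move_arm", "arguments": {
  "motion": "0 0 0 0 0 0 0.05;0 0 0 0 0 0 0.05;0 0 0 0 0 0 0.05;0 0 0 0 0 0 0.05;0 0 -0.05 0 0 0 0.05;0 0 -0.11 0 0 0 0.05;0 0 -0.115 0 0 0 0.05;0 0 -0.115 0 0 0 0.05"
}}

```text
clock: 5.92
position: [465.2, 252.7, 217.3]
tool_rot: [3.142, 0.0, -2.841]
ft_force: [0.7, -0.3, -0.7]
finger_gap: 49.9
```

```bash
python3 - <<'E'
from h import *
s=cam("scene")
crop(s,370,190,130,120,6,"pics/s5.png")
delta((602.5,33.2,218));delta((602.5,33.2,137))
E
```

```text
sh [-0.0666 -0.2503 -0.0016] rot [-0.0001 -0.0011 -0.0008]
sh [-0.0667 -0.2503  0.0794] rot [-0.0001 -0.0011 -0.0008]
```

View pics/s5.png

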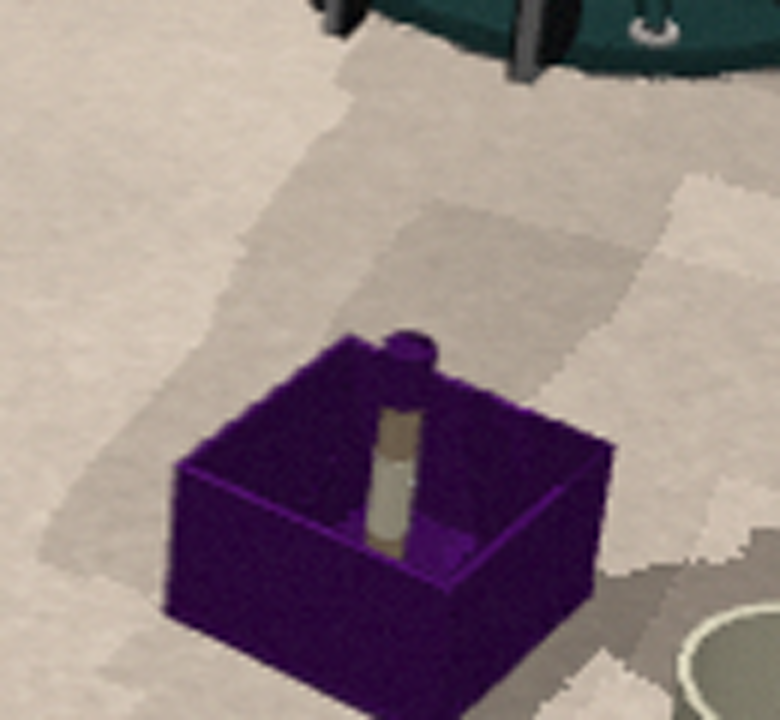

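The purple tube is released in its bin with its cap at (410,350), and it may still be settling. On to the yellow tube.

Call:
{"name": "move_arm", "arguments": {
  "motion": "-0.016 -0.06 0 0 0 0 0.05;-0.032 -0.12 0 0 0 0 0.05;-0.048 -0.18 0 0 0 0 0.05;-0.0635 -0.238 0 0 0 0 0.05;-0.0665 -0.25 0 0 0 0 0.05;-0.0665 -0.25 0 0 0 0 0.05;-0.0665 -0.25 0.04 0 0 0 0.05;-0.0665 -0.25 0.078 0 0 0 0.05;-0.0665 -0.25 0.078 0 0 0 0.05;-0.0665 -0.25 0.078 0 0 0 0.005;-0.0665 -0.25 0.078 0 0 0 0.005;-0.0665 -0.25 0.078 0 0 0 0.005;-0.0665 -0.25 0.078 0 0 0 0.005;-0.0665 -0.25 0.078 0 0 0 0.005;-0.0665 -0.25 0.078 0 0 0 0.005",
  "force": 30
}}

```text
clock: 7.85
position: [603.5, 33.6, 141.0]
tool_rot: [-3.141, 0.003, -2.841]
ft_force: [-0.2, 1.5, 7.9]
finger_gap: 15.8
```

```bash
python3 - <<'E'
from h import *
s=cam("scene");t=cam("top")
crop(s,260,150,130,120,6,"pics/s6.png");crop(t,220,250,80,80,7,"pics/bp6.png")
delta((435,-244,245));delta((435,-244,100))
E
```

```text
sh [ 0.2428 -0.2154 -0.1045] rot [-0.0008  0.0028 -0.0008]
sh [ 0.2432 -0.2153  0.0405] rot [-0.0008  0.0028 -0.0008]
```

View pics/s6.png

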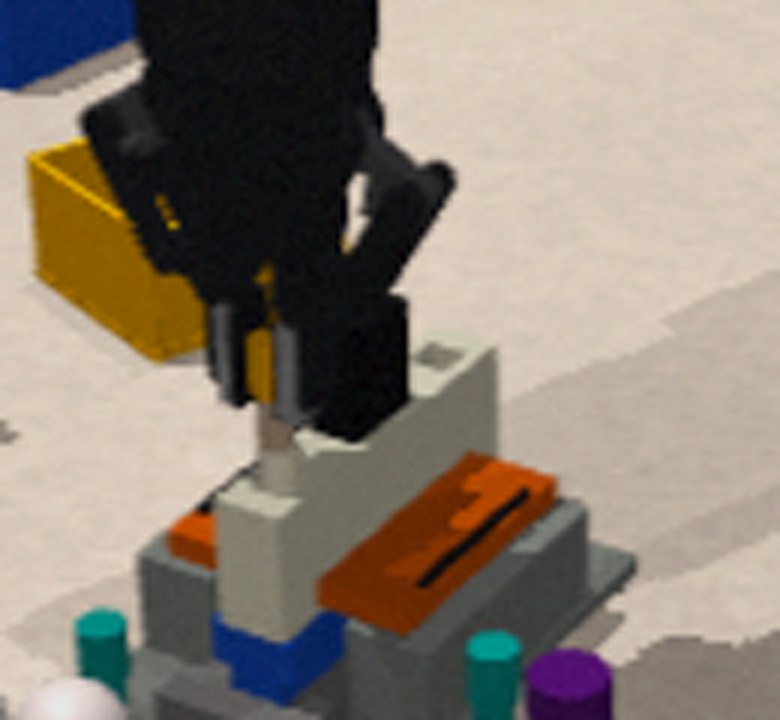

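View pics/bp6.png

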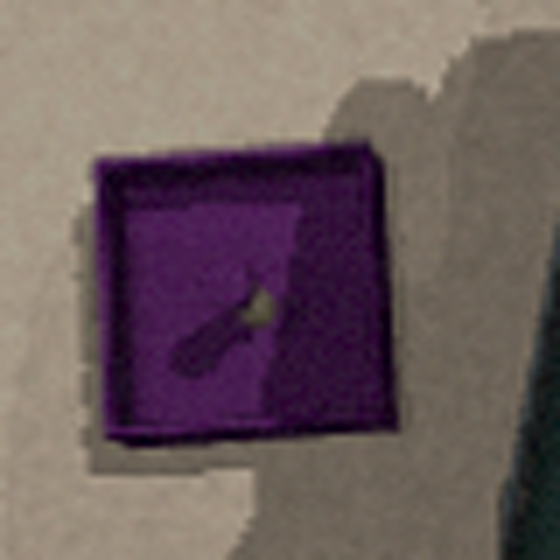

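The yellow cap is gripped, at (260,370). The purple tube stands in its bin, clear of the walls, with its cap at about (250,290) in the crop. I'll carry the yellow tube over.

Call:
{"name": "move_arm", "arguments": {
  "motion": "0 0 -0.05 0 0 0 0.005;0 0 -0.1 0 0 0 0.005;0.044 -0.039 -0.105 0 0 0 0.005;0.088 -0.078 -0.105 0 0 0 0.005;0.132 -0.117 -0.105 0 0 0 0.005;0.176 -0.156 -0.105 0 0 0 0.005;0.22 -0.195 -0.105 0 0 0 0.005;0.243 -0.215 -0.105 0 0 0 0.005;0.243 -0.215 -0.105 0 0 0 0.005;0.243 -0.215 -0.06 0 0 0 0.005;0.243 -0.215 -0.01 0 0 0 0.005;0.243 -0.215 0.025 0 0 0 0.005;0.243 -0.215 0.036 0 0 0 0.005;0.243 -0.215 0.036 0 0 0 0.005"
}}

```text
clock: 9.7
position: [434.5, -243.6, 103.8]
tool_rot: [-3.141, 0.0, -2.841]
ft_force: [0.1, 0.2, -0.2]
finger_gap: 15.8
```

```bash
python3 - <<'E'
from h import *
s=cam("scene")
crop(s,240,110,130,120,6,"pics/s7.png")
E
```

```text
(no output)
```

View pics/s7.png

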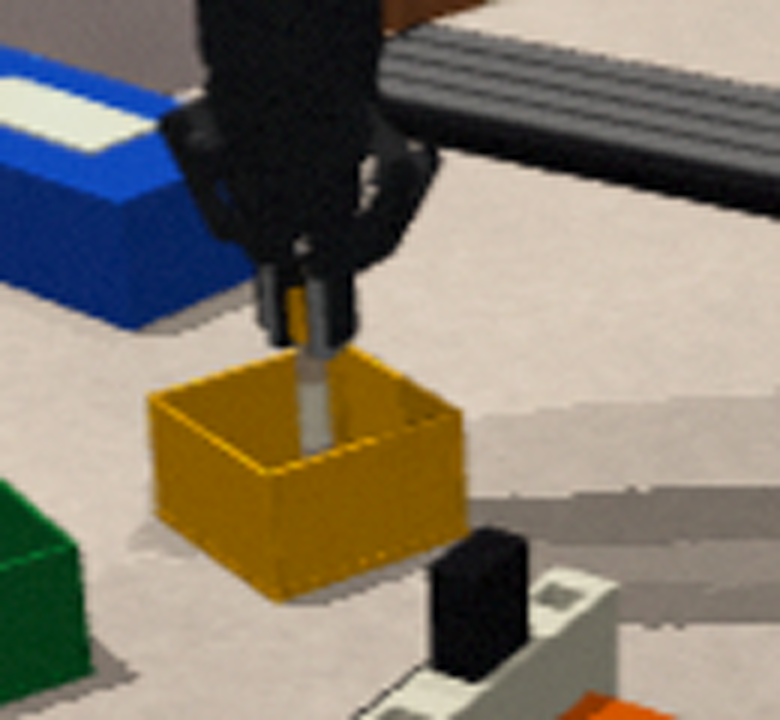

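The yellow tube is inside the yellow bin at (315,420). I'll release it and rise.

Call:
{"name": "move_arm", "arguments": {
  "motion": "0 0 0 0 0 0 0.05;0 0 0 0 0 0 0.05;0 0 0 0 0 0 0.05;0 0 0 0 0 0 0.05;0 0 -0.05 0 0 0 0.05;0 0 -0.11 0 0 0 0.05;0 0 -0.115 0 0 0 0.05;0 0 -0.115 0 0 0 0.05"
}}

```text
clock: 10.75
position: [434.1, -243.8, 218.1]
tool_rot: [-3.141, 0.0, -2.841]
ft_force: [-0.1, -1.0, -0.1]
finger_gap: 50.1
```

```bash
python3 - <<'E'
from h import *
s=cam("scene");t=cam("top")
a=np.array(t["pixels"])
crop(s,240,110,130,120,6,"pics/s8.png")
L=cv2.resize(a[250:330,220:300,::-1],(480,480));Rr=cv2.resize(a[275:355,415:495,::-1],(320,320))
out=np.zeros((480,800,3),np.uint8);out[:,:480]=L;out[:320,480:]=Rr
cv2.imwrite("pics/bins8.png",out)
delta((DOCK[0],DOCK[1],225));delta((DOCK[0],DOCK[1],115))
E
```

```text
sh [-0.1918  0.2149 -0.0078] rot [ 0.0017 -0.0012 -0.0009]
sh [-0.1919  0.2147  0.1022] rot [ 0.0017 -0.0012 -0.0009]
```

View pics/s8.png

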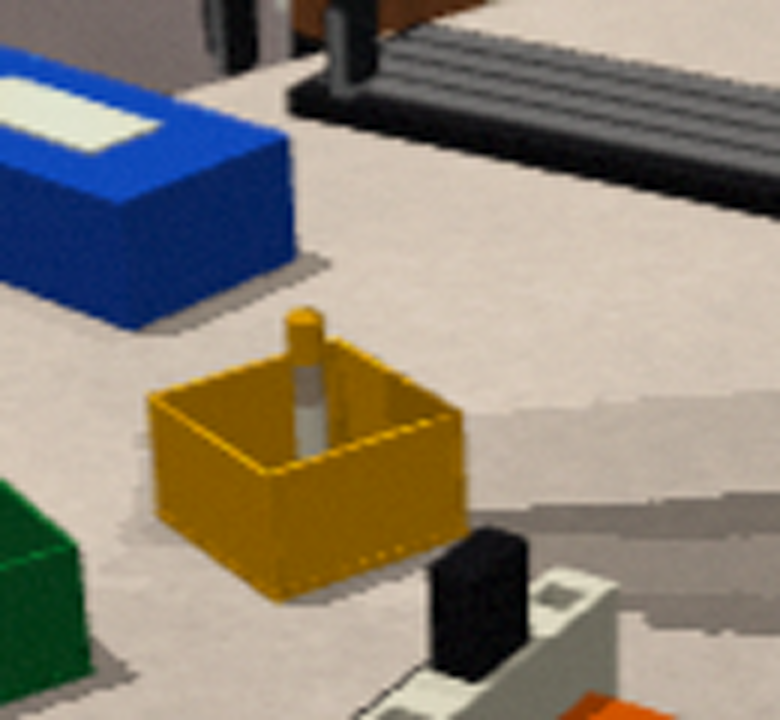

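View pics/bins8.png

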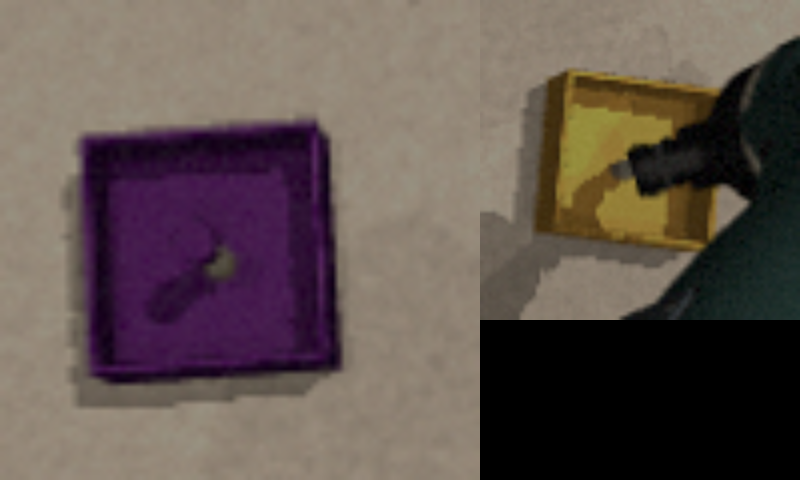

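Both tubes stand in their bins (yellow cap at (305,335)). Now I go to the block's grip, straddling it along the block's y.

Call:
{"name": "move_arm", "arguments": {
  "motion": "-0.04 0.045 -0.008 0.001 0 0 0.06;-0.08 0.09 -0.008 0.001 0 0 0.06;-0.12 0.135 -0.008 0.001 0 0 0.06;-0.16 0.179 -0.008 0.001 0 0 0.06;-0.185 0.207 -0.008 0.001 -0.001 -0.001 0.06;-0.192 0.215 -0.008 0.001 -0.001 -0.001 0.06;-0.192 0.215 -0.008 0.001 -0.001 -0.001 0.06;-0.192 0.215 -0.008 0.001 -0.001 -0.001 0.06"
}}

```text
clock: 11.85
position: [553.5, 17.4, 226.0]
tool_rot: [-3.141, 0.0, -2.842]
ft_force: [0.0, 0.9, 0.7]
finger_gap: 60.0
```

```bash
python3 - <<'E'
from h import *
s=cam("scene")
crop(s,260,150,130,120,6,"pics/s9.png")
delta((DOCK[0],DOCK[1],115)); print(manip.read_state()['q'])
E
```

```text
sh [-1.000e-04  1.400e-03  1.111e-01] rot [-0.001   0.0005 -0.0012]
[-1.15511669e-01  3.19996226e-01 -3.14154901e-02  1.21851806e+00
 -6.74049585e-04 -4.15331205e-01]
```

View pics/s9.png

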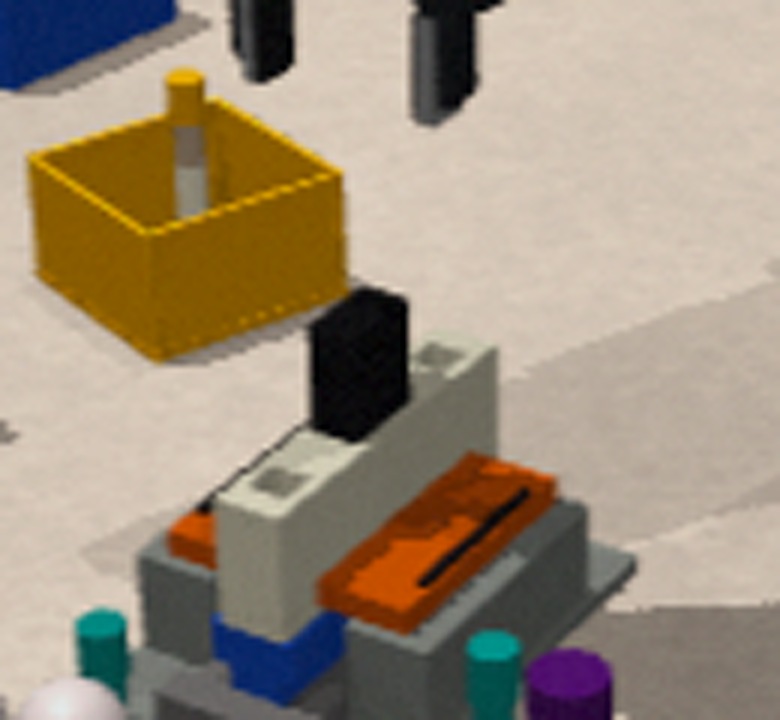

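The gripper is centred over the grip, which is at (358,362), and the pockets are empty. Down and close.

Call:
{"name": "move_arm", "arguments": {
  "motion": "0 0.001 0.05 -0.001 0 -0.001 0.06;0 0.001 0.1 -0.001 0 -0.001 0.06;0 0.001 0.109 -0.001 0 -0.001 0.06;0 0.001 0.109 -0.001 0 -0.001 0.06;0 0.001 0.109 -0.001 0 -0.001 0.005;0 0.001 0.109 -0.001 0 -0.001 0.005;0 0.001 0.109 -0.001 0 -0.001 0.005;0 0.001 0.109 -0.001 0 -0.001 0.005;0 0.001 0.109 -0.001 0 -0.001 0.005;0 0.001 0.109 -0.001 0 -0.001 0.005;0 0.001 0.109 -0.001 0 -0.001 0.005",
  "force": 80
}}

```text
clock: 13.28
position: [554.5, 19.1, 118.6]
tool_rot: [-3.14, 0.003, -2.839]
ft_force: [-1.6, -1.3, 9.2]
finger_gap: 19.0
```

```bash
python3 - <<'E'
from h import *
s=cam("scene")
crop(s,260,150,130,120,6,"pics/s10.png")
print(manip.read_state())
E
```

```text
{'clock': 13.325, 'q': array([-1.12451731e-01,  3.83662400e-01, -2.39001752e-01,  9.44947619e-01,
       -4.67376420e-05, -4.14644609e-01]), 'joint_velocities': array([-3.74506425e-04,  7.63046810e-05, -1.08258790e-03,  4.68975473e-04,
        2.62587272e-04, -1.66368829e-03]), 'joint_torque': array([ 7.63482470e-01, -6.61744237e+01,  3.24099004e+01, -5.50784692e-01,
        4.13134396e-01, -3.09984991e-02]), 'position': array([554.48766055,  19.08632712, 118.60243287]), 'tool_rot': array([-3.14026693e+00,  2.89586495e-03, -2.83939793e+00]), 'ft_force': array([-1.79545869, -0.76425356,  8.4867489 ]), 'wrist_torque': array([-0.27426817,  0.22758127, -0.02258684]), 'finger_gap': 19.472843591138492}
```

View pics/s10.png

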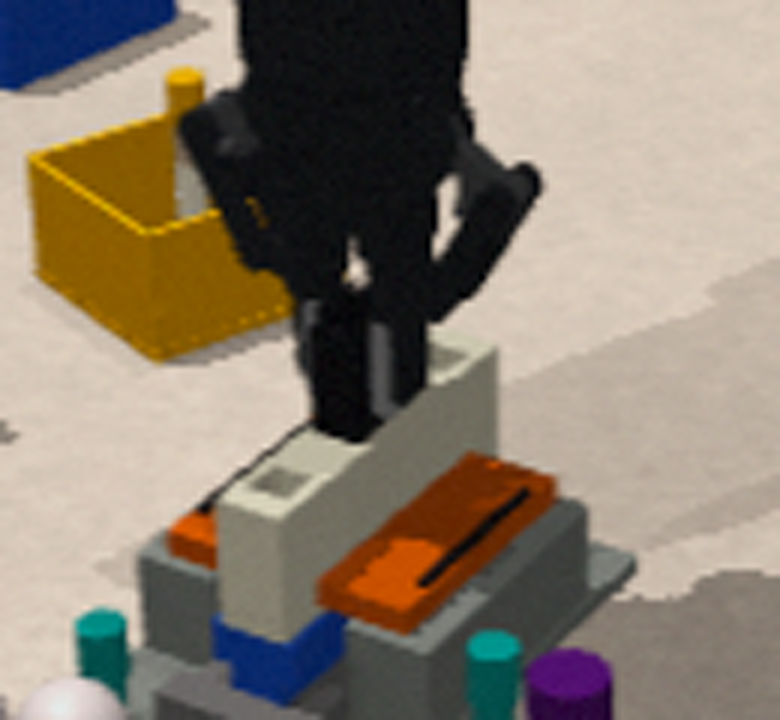

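The grip is held (gap 19 mm), with the TCP about 112.6 mm above the block's underside. First I rock towards +y: rx = +0.14 about the keel's edge, which means y +15.8 mm and z about 0.3 mm up.

Call:
{"name": "move_arm", "arguments": {
  "motion": "0 0.0034 -0.0002 0.03 0 0 0.005;0 0.0067 -0.0003 0.06 0 0 0.005;0 0.0101 -0.0003 0.09 0 0 0.005;0 0.0124 -0.0003 0.11 0 0 0.005;0 0.0146 -0.0003 0.13 0 0 0.005;0 0.0158 -0.0003 0.14 0 0 0.005;0 0.0158 -0.0003 0.14 0 0 0.005;0 0.0158 -0.0003 0.14 0 0 0.005",
  "force": 80
}}

```text
clock: 14.32
position: [550.2, 33.3, 118.9]
tool_rot: [-2.998, 0.003, -2.84]
ft_force: [2.7, -9.0, 1.9]
finger_gap: 19.1
```

```bash
python3 - <<'E'
from h import *
s=cam("scene");t=cam("top")
crop(s,260,150,130,120,6,"pics/s11.png");crop(t,300,215,100,100,6,"pics/t11.png")
st=manip.read_state();print(st)
R=Ro.from_euler("xyz",st["tool_rot"]);print((RD.inv()*R).as_rotvec(),(st["position"]-[554.5,19.1,118.6])@np.array([BX,BY,[0,0,1]]).T)
E
```

```text
{'clock': 14.425, 'q': array([-0.02184021,  0.35881853, -0.28794887,  0.8755179 , -0.13521057,
       -0.32641269]), 'joint_velocities': array([-1.51491309e-04,  4.94621547e-05, -7.45914070e-04, -1.59283712e-03,
        2.41378364e-04,  4.73652780e-04]), 'joint_torque': array([ 4.65172067e+00, -6.69223738e+01,  3.21450090e+01,  5.28565831e-01,
        2.25642040e+00,  3.16393515e-02]), 'position': array([550.19386251,  33.26861386, 118.84774999]), 'tool_rot': array([-2.99801934e+00,  2.75950713e-03, -2.84010699e+00]), 'ft_force': array([ 2.12886291, -8.39915019,  3.9625803 ]), 'wrist_torque': array([-1.9406616 , -0.49041081,  0.03506426]), 'finger_gap': 19.37674857047007}
[ 0.14357255 -0.00278963 -0.00028673] [ 0.08810973 14.80826375  0.24774999]
```

View pics/s11.png

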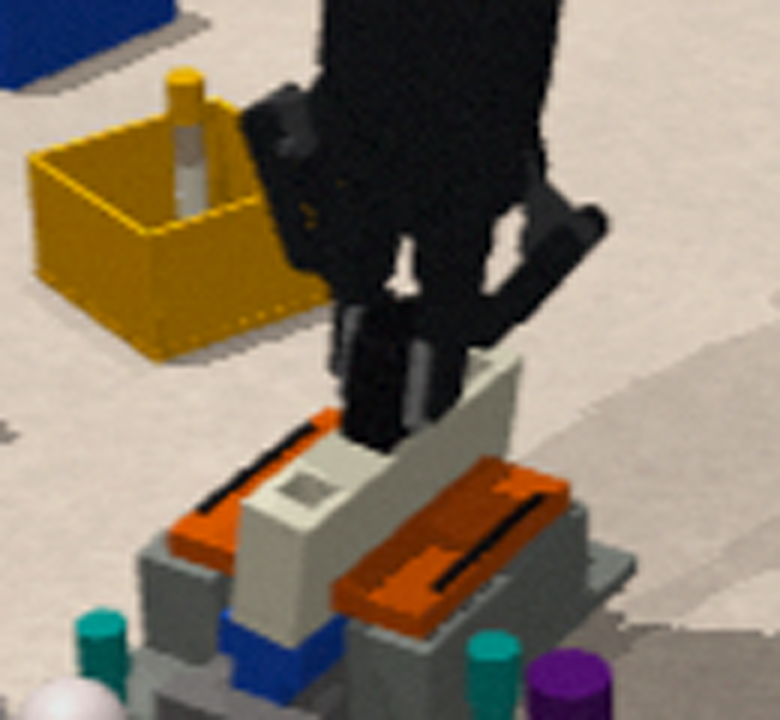

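View pics/t11.png

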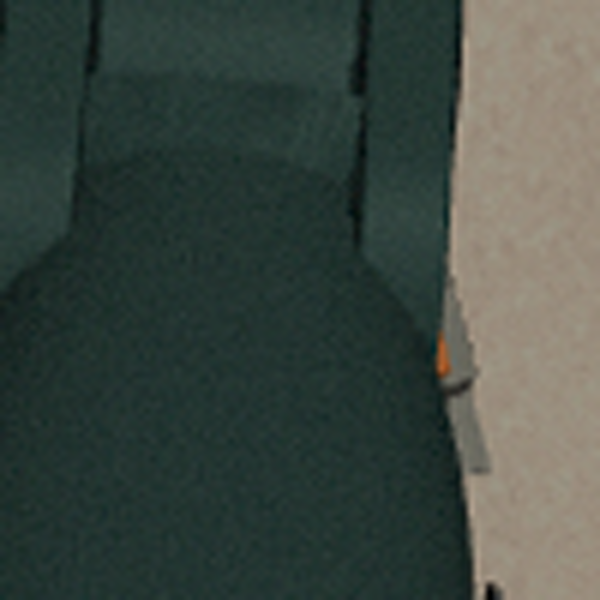

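```bash
python3 - <<'E'
from h import *
s=cam("scene")
p=np.array([*DOCK,57])
for x,y in ((50,30),(50,13.5),(-50,45)):
  a=p+BX*x+BY*y
  print(((proj(s,a+BY*5)-proj(s,a))*6)[0]/5)
s0=cv2.imread("pics/s10.png");s1=cv2.imread("pics/s11.png")
# slot/line and end corner tracking on right clip: template match
def m(x0,y0,x1,y1):
    T=s0[y0:y1,x0:x1];r=cv2.matchTemplate(s1[y0-20:y1+40,x0-20:x1+50],T,cv2.TM_CCOEFF_NORMED)
    _,v,_,l=cv2.minMaxLoc(r);return v,l[0]-20,l[1]-20
print(m(400,470,470,600),m(500,475,545,520),m(340,590,430,640),m(400,560,450,600))
E
```

```text
[2.48546779 0.84006534]
[2.44769124 0.82733509]
[2.42258685 0.73838757]
(0.9425574541091919, 12, 6) (0.8355727791786194, 14, 4) (0.9530851244926453, 15, 5) (0.9882746934890747, 13, 5)
```

The clip has moved about 14 crop px, which is about 5.6 mm. The measured lean is 0.1436 rad and the forces are low. Now back through upright and over to the -y side.

Call:
{"name": "move_arm", "arguments": {
  "motion": "0 -0.004 0.0005 -0.035 0 0 0.005;0 -0.0078 0.001 -0.07 0 0 0.005;0 -0.0117 0.0018 -0.105 0 0 0.005;0 -0.0156 0.0025 -0.14 0 0 0.005;0 -0.0156 0.0025 -0.14 0 0 0.005;0 -0.0212 0.0029 -0.19 0 0 0.005;0 -0.0241 0.0033 -0.215 0 0 0.005;0 -0.0269 0.0036 -0.24 0 0 0.005;0 -0.0291 0.004 -0.26 0 0 0.005;0 -0.0308 0.0043 -0.275 0 0 0.005;0 -0.0319 0.0045 -0.285 0 0 0.005;0 -0.0319 0.0045 -0.285 0 0 0.005;0 -0.0319 0.0045 -0.285 0 0 0.005",
  "force": 80
}}

```text
clock: 16.1
position: [559.0, 4.5, 118.7]
tool_rot: [2.995, 0.003, -2.839]
ft_force: [-0.6, 4.9, 10.2]
finger_gap: 19.0
```

```bash
python3 - <<'E'
from h import *
s=cam("scene")
crop(s,260,150,130,120,6,"pics/s12.png")
st=manip.read_state();print(st['ft_force'],st['wrist_torque'])
R=Ro.from_euler("xyz",st["tool_rot"]);print((RD.inv()*R).as_rotvec(),(st["position"]-[554.5,19.1,118.6])@np.array([BX,BY,[0,0,1]]).T)
s0=cv2.imread("pics/s10.png");s1=cv2.imread("pics/s12.png")
def m(x0,y0,x1,y1):
    T=s0[y0:y1,x0:x1];r=cv2.matchTemplate(s1[y0-40:y1+40,x0-40:x1+50],T,cv2.TM_CCOEFF_NORMED)
    _,v,_,l=cv2.minMaxLoc(r);return v,l[0]-40,l[1]-40
print(m(155,480,215,570),m(190,480,230,520))
E
```

```text
[-1.60280612  4.83249134  9.89992966] [ 1.48065168  0.38840388 -0.04854281]
[-0.14695705 -0.00312983 -0.00175706] [ 2.45941600e-03 -1.52868869e+01  1.28358357e-01]
(0.9141849279403687, -15, -3) (0.7894364595413208, -23, 5)
```

View pics/s12.png

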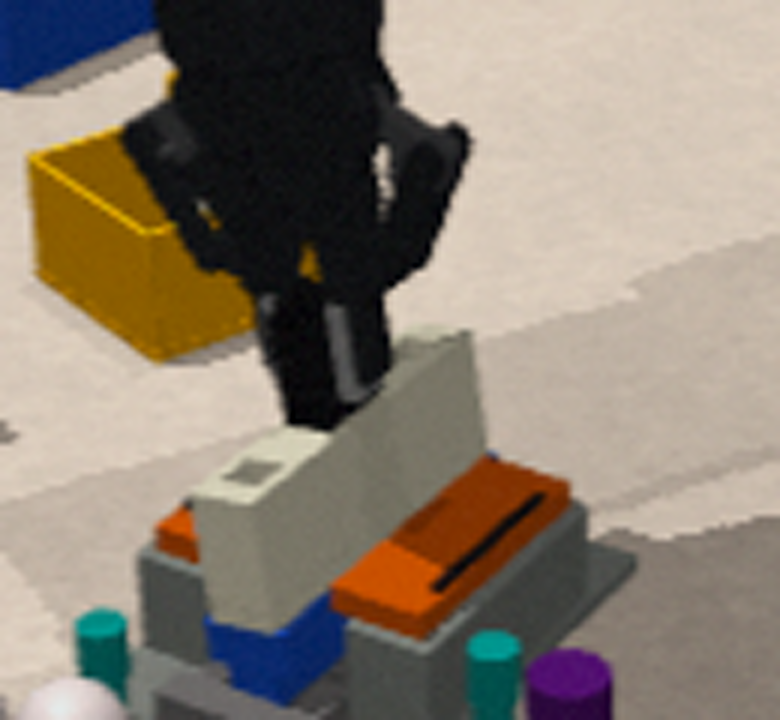

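The far clip's corner moved from about (170,522) to (156,520), roughly 14 px or 5.8 mm. I'll return upright.

Call:
{"name": "move_arm", "arguments": {
  "motion": "0 0.004 0.0005 0.035 0 0 0.005;0 0.0081 0.0011 0.0725 0 0 0.005;0 0.0122 0.0018 0.11 0 0 0.005;0 0.0162 0.0026 0.145 0 0 0.005;0 0.0162 0.0026 0.145 0 0 0.005;0 0.0162 0.0026 0.145 0 0 0.005",
  "force": 80
}}

```text
clock: 16.9
position: [554.2, 20.1, 118.6]
tool_rot: [3.14, 0.003, -2.839]
ft_force: [-2.4, 4.0, 11.5]
finger_gap: 19.2
```

```bash
python3 - <<'E'
from h import *
s=cam("scene")
crop(s,260,150,130,120,6,"pics/s13.png")
st=manip.read_state();print(st['ft_force'],st['wrist_torque'])
delta((554.5,19.1,117)); delta((554.5,19.1,194))
E
```

```text
[-1.91590619  4.89553765 11.82663842] [ 1.34406756  0.53932538 -0.04820562]
sh [ 0.     -0.001   0.0016] rot [0.0014 0.0033 0.0018]
sh [-0.0002 -0.0009 -0.0754] rot [0.0014 0.0033 0.0018]
```

View pics/s13.png

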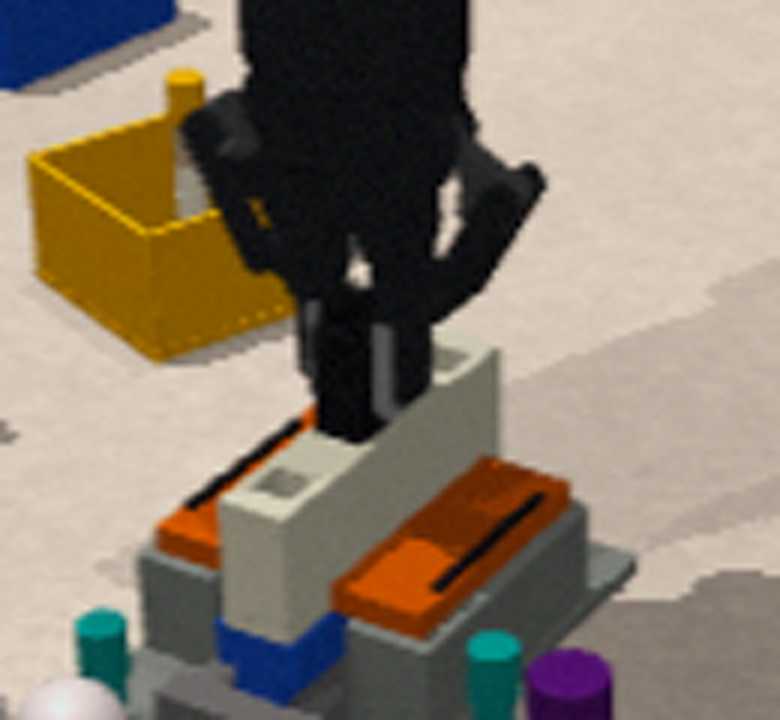

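The block is upright and both clips are back, with their gaps to the stem visible. I'll lift slowly and watch the force.

Call:
{"name": "move_arm", "arguments": {
  "motion": "0 0 -0.003 0 0 0 0.005;0 0 -0.006 0 0 0 0.005;0 0 -0.009 0 0 0 0.005;0 0 -0.012 0 0 0 0.005;0 0 -0.012 0 0 0 0.005",
  "force": 80
}}

```text
clock: 17.58
position: [553.9, 19.3, 129.5]
tool_rot: [-3.142, 0.001, -2.839]
ft_force: [-0.5, 0.2, -4.1]
finger_gap: 19.1
```

```bash
python3 - <<'E'
from h import *
s=cam("scene")
crop(s,260,150,130,120,6,"pics/s14.png")
st=manip.read_state();print(st['ft_force'],st['wrist_torque'])
delta((554,19,196))
E
```

```text
[-0.12616252  0.42073292 -3.71879706] [-0.01748823  0.00651085  0.00633789]
sh [-0.0002 -0.0003 -0.0666] rot [-0.      0.0011  0.0012]
```

View pics/s14.png

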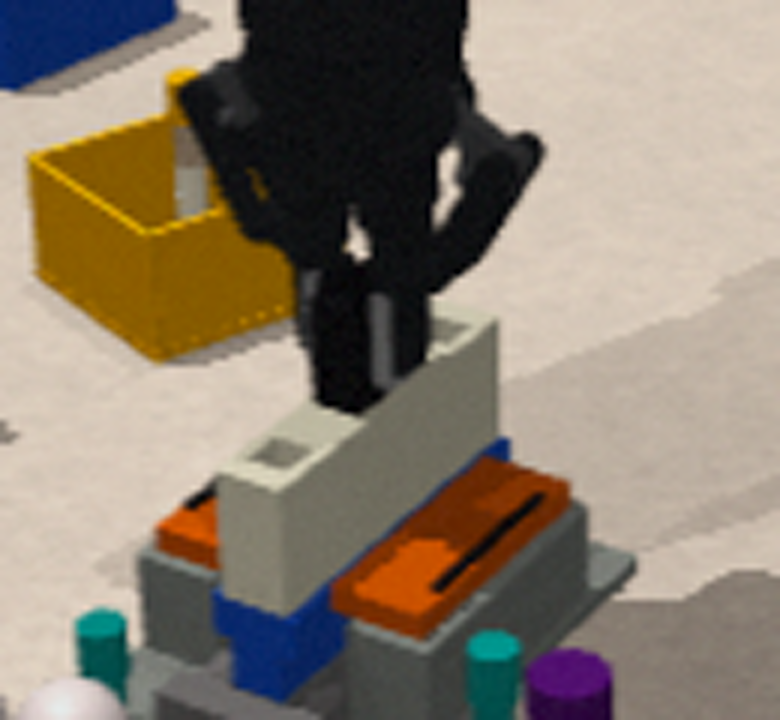

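It now carries only the block's weight (3.7 N) and the shoulders are between the clips. I'll lift clear.

Call:
{"name": "move_arm", "arguments": {
  "motion": "0 0 -0.01 0 0 0 0.005;0 0 -0.02 0 0 0 0.005;0 0 -0.032 0 0 0 0.005;0 0 -0.045 0 0 0 0.005;0 0 -0.057 0 0 0 0.005;0 0 -0.065 0 0 0 0.005;0 0 -0.067 0 0 0 0.005;0 0 -0.067 0 0 0 0.005;0 0 -0.067 0 0 0 0.005;0 0 -0.067 0 0 0 0.005",
  "force": 80
}}

```text
clock: 18.88
position: [553.6, 19.3, 196.0]
tool_rot: [3.141, 0.001, -2.839]
ft_force: [0.3, 0.3, -4.1]
finger_gap: 19.2
```

```bash
python3 - <<'E'
from h import *
s=cam("scene");t=cam("top")
crop(s,160,130,400,260,2,"pics/s15.png");crop(t,150,150,340,200,2,"pics/t15.png")
st=manip.read_state();print(st['ft_force'],st['wrist_torque'],st['position'],st['tool_rot'],abs(st['joint_velocities']).max())
E
```

```text
[-0.41178261 -0.43479714 -4.65997964] [ 0.00632972 -0.01730069  0.01498151] [553.64225107  19.27477104 196.1692213 ] [ 3.14145734e+00  7.08737369e-04 -2.83941284e+00] 0.0006708460712642629
```

View pics/s15.png

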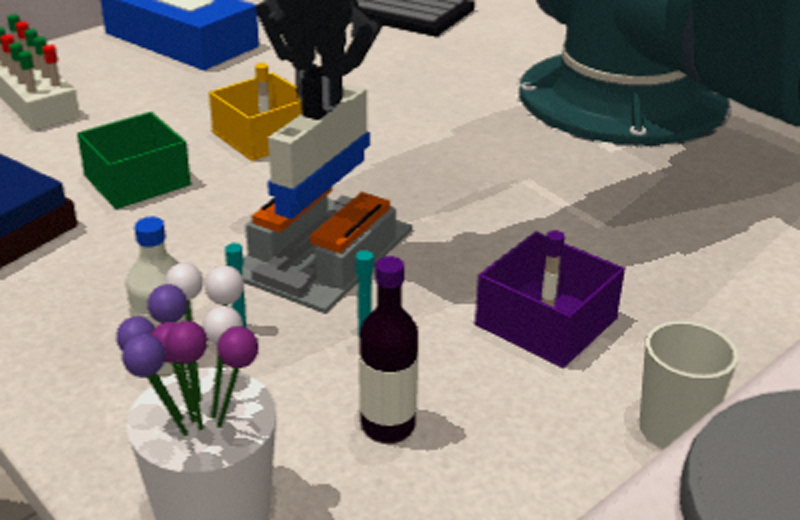

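View pics/t15.png

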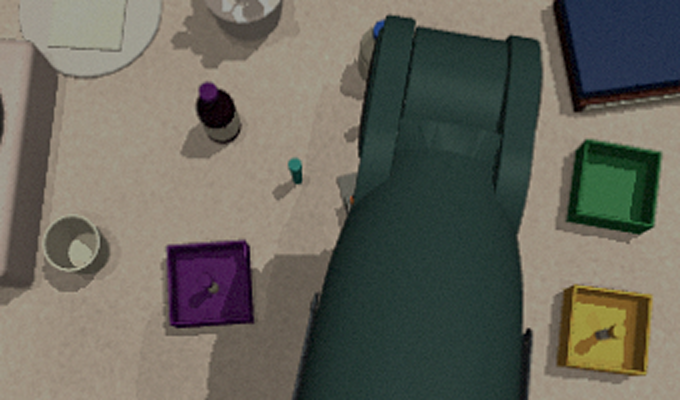

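The block hangs upright, about 83 mm above the table by the TCP height, and clear of the clips, with its blue keel at (318,185) in the scene view. Both tubes stand in their bins, and the bystanders are unmoved. I'll hand it in.

```bash
python3 -c "
from workcell import manip
print(manip.sign_off())
s=manip.read_state();print(s['clock'],s['position'],s['ft_force'],s['finger_gap'])"
```

```text
the job is handed in; nothing more can be done
None
the job is handed in; nothing more can be done
```

I put the purple and yellow tubes in the bins of their cap colours. I then rocked the block by its black grip, about 0.144 rad to +y and 0.147 rad to -y. I lifted it straight out and handed the job in at about 19 s of the 72 s allowed.

**Last checks before handing in:**
- **Clips:** in the images the +y clip was pushed back about 5.6 mm and the -y clip about 5.8 mm. The fingers held only the black grip, well above the clips.
- **Block:** it was held upright (within about 0.001 rad, from the tool pose) and still. Its underside was about 83 mm above the table, by TCP height minus grip offset. It was within about 1 mm of the dock's middle. The wrist force was only about the block's weight, roughly 4–4.7 N, and the gap over the dock was visible in the scene image.
- **Tubes:** both stand upright in their bins rather than lying down.
- **Bystanders:** the juice bottle, cup and sanitiser look unmoved. I judged this by eye and did not measure it.

No check failed or disagreed. Handing in gave no verdict, and I could not read the state afterwards, so the final second is unchecked.

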